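# Nip a stack of pocket notebooks in the locking clamp

## Task

Nip the freshly bound pocket notebooks that lie on the bench: roll the clamp's thumbwheel until its window shows how many notebooks there are, stack them all squarely on the cork bed with their black spines at the end stop, and press the blue handle down until it locks by itself. Leave the stack locked in for at least ten seconds without touching the handle, then flick the red release lever to free it, and lay every notebook flat in the wooden tray. Leave the other things on the bench alone.

Things in the scene. Friction and masses are not known exactly. Their poses are not given: they have to be found in the camera images.
- book1_c (a point): Centre of the dark blue pocket notebook (rigid, 100 mm long, 62 mm wide, 9 mm thick, about 80 g), half-way up. Its x axis runs along the length away from the spine, y across the width, z up out of the cover. May be absent (None): two to four of the four notebooks are there.
- book1_spine (a point): Point in the black spine (a 17 mm strip across one short end) of the dark blue notebook, 45 mm from its centre along -x; absent with the notebook.
- book2_c (a point): Centre of the dark red pocket notebook (rigid, 100 mm long, 62 mm wide, 9 mm thick, about 80 g), half-way up. Its x axis runs along the length away from the spine, y across the width, z up out of the cover. May be absent (None): two to four of the four notebooks are there.
- book2_spine (a point): Point in the black spine (a 17 mm strip across one short end) of the dark red notebook, 45 mm from its centre along -x; absent with the notebook.
- book3_c (a point): Centre of the dark green pocket notebook (rigid, 100 mm long, 62 mm wide, 9 mm thick, about 80 g), half-way up. Its x axis runs along the length away from the spine, y across the width, z up out of the cover. May be absent (None): two to four of the four notebooks are there.
- book3_spine (a point): Point in the black spine (a 17 mm strip across one short end) of the dark green notebook, 45 mm from its centre along -x; absent with the notebook.
- book4_c (a point): Centre of the tan pocket notebook (rigid, 100 mm long, 62 mm wide, 9 mm thick, about 80 g), half-way up. Its x axis runs along the length away from the spine, y across the width, z up out of the cover. May be absent (None): two to four of the four notebooks are there.
- book4_spine (a point): Point in the black spine (a 17 mm strip across one short end) of the tan notebook, 45 mm from its centre along -x; absent with the notebook.
- bed (a point): Centre of the top of the clamp's cork bed, 62 mm wide: where the middle of each notebook goes (spine end then 5 mm off the grey end stop, whose top is 66 mm above the bench). x points along the clamp, away from stop, jaw and handle; y across; z up. Open at both sides and the far end. The thumbwheel moves it up and down. The clamp, bench-mounted locking pliers, is bolted down.
- wheel_top (a point): Highest point of the rim of the knurled steel thumbwheel, 70 mm above the bench, 62 mm beside the clamp's centre line. Radius 32 mm, rim 14 mm wide, axle along the bed's y. The upper edge stands clear: press a fingertip on it and push along the bed's x. Beside it, nearer the robot, is the black hood with the digit window, 6 mm lower. The point does not turn with the wheel.
- wheel (a joint): Thumbwheel angle, rad: digit d shows at 0.8*(d-1), d = 1 to 5; stops at -0.2 and 3.4. Grows when the wheel's upper edge is pushed along the bed's +x. No clicks; it stays where left, by 0.17 N m of friction (5 N at the rim). It sets the bed's height: 57 mm above the bench at 1, 9 mm lower each digit, so that digit d suits d notebooks. Pushing over 14 N down on the bed may turn it.
- handle_end (a point): Point on top of the handle's black end, 11 mm short of its tip; its -x axis runs along the handle to the tip, z out of its top. Open, the handle rises about 45 degrees away from the bed, this point 200 mm above the bench and 249 mm behind the bed's centre (bed -x); locked, it lies level, 104 mm above the bench, 272 mm behind. Pushing it down takes up to 20 N, most just before the lock.
- knee (a joint): Angle of the clamp's toggle knee, rad: 0 with the clamp fully open, 1.49 at dead centre, about 1.61 when it has gone over centre against its stop and locks by itself.
- jaw (a joint): Jaw angle, rad: 0 fully open (a spring holds it and the handle there), about 0.8 closed, with the pad 60 mm above the bench. The jaw's sprung rubber pad presses on the first 30 mm of the stack at the spine end. Open, the jaw is up to 170 mm above the bench and ends 45 mm short of the bed's centre.
- pad (a joint): How far the sprung pad is pushed into the jaw, m: 0 free; about 0.005 when the clamp is locked on a stack with the right digit set; 0.018 at most, 1 N per mm.
- paddle (a point): Middle of the top of the red thumb paddle (36 mm along the clamp, 34 mm wide) of the release lever, behind the handle's end, 87 mm above the bench at rest.
- release (a joint): Release lever angle, rad: 0 at rest (a spring returns it), 0.55 fully pressed. Pressing the paddle straight down by 16 to 28 mm with 3 to 9 N lifts the locked handle past dead centre; handle and jaw then spring open, the handle's tip rising just in front of the paddle.
- tray_in (a point): Centre of the inner floor (8 mm above the bench: the tray stands on the 3 mm blue cutting mat) of the open wooden tray, 140 x 140 mm outside, walls 5 mm thick, 24 mm high; x and y along its sides, z up. It stands loose (0.45 kg) and may shift. The notebooks may be stacked in it.
- spool_red: Bystander: spool of dark red thread, 41 mm diameter, 50 mm high, standing; origin at its underside.
- tape: Bystander: roll of white linen tape, 66 mm diameter, 30 mm high, lying; origin at its underside.
- sanding: Bystander: brown cork sanding block 56 x 96 x 33 mm; origin at its underside.
- wax: Bystander: yellow block of beeswax 36 x 52 x 19 mm; origin at its underside.
- folder: Bystander: short white bone folder 26 x 108 x 4 mm, lying flat; origin at its underside.
- grip_handle: The clamp's blue moving handle with its black dipped grip, 160 mm long, 18 to 22 mm wide; origin at its pivot on the jaw, its -x axis along the handle towards the tip.

How it is judged:
On the way, in this order (a step that is already met when the one before it is completed fails the run):
1. all notebooks are stacked squarely on the clamp's bed, spines at the end stop, and let go (x of book1_c in the frame of bed between -0.009 and 0.009 m and y of book1_c in the frame of bed between -0.009 and 0.009 m and angle between the x axis of each of book1_c, book2_c, book3_c, book4_c and the x axis of bed, either way round below 0.15 rad and x of each of book1_spine, book2_spine, book3_spine, book4_spine in the frame of bed below -0.02 m and angle between each of book1_c, book2_c, book3_c, book4_c's own z axis and vertical below 0.1 rad and z of each of book1_c, book2_c, book3_c, book4_c in the frame of bed below 0.045 m and x of book2_c in the frame of bed between -0.009 and 0.009 m and y of book2_c in the frame of bed between -0.009 and 0.009 m and x of book3_c in the frame of bed between -0.009 and 0.009 m and y of book3_c in the frame of bed between -0.009 and 0.009 m and x of book4_c in the frame of bed between -0.009 and 0.009 m and y of book4_c in the frame of bed between -0.009 and 0.009 m and contact force between the fingers and anything else below 0.3 N), for 0.2 s.
2. the clamp is locked over centre on the squared stack by itself for 10 s: pad pushed in 1.2 to 9.5 mm (right digit), handle not touched by the fingers (x of book1_c in the frame of bed between -0.009 and 0.009 m and y of book1_c in the frame of bed between -0.009 and 0.009 m and angle between the x axis of each of book1_c, book2_c, book3_c, book4_c and the x axis of bed, either way round below 0.15 rad and x of each of book1_spine, book2_spine, book3_spine, book4_spine in the frame of bed below -0.02 m and angle between each of book1_c, book2_c, book3_c, book4_c's own z axis and vertical below 0.1 rad and z of each of book1_c, book2_c, book3_c, book4_c in the frame of bed below 0.045 m and x of book2_c in the frame of bed between -0.009 and 0.009 m and y of book2_c in the frame of bed between -0.009 and 0.009 m and x of book3_c in the frame of bed between -0.009 and 0.009 m and y of book3_c in the frame of bed between -0.009 and 0.009 m and x of book4_c in the frame of bed between -0.009 and 0.009 m and y of book4_c in the frame of bed between -0.009 and 0.009 m and value of joint knee above 1.52 rad and value of joint pad between 0.0012 and 0.0095 m and contact force between the fingers and grip_handle below 0.3 N), for 10 s.
3. the release lever is pressed while the clamp is still locked (value of joint knee above 1.52 rad and value of joint release above 0.08 rad).
At the end, for the whole second after the job is handed in: Every notebook lies flat (within 0.12 rad) and at rest in the tray, its centre within 40 mm of the tray's middle along each side and less than 50 mm above its floor; the clamp's jaw and handle stand open (jaw below 0.08 rad) and the release lever is back at rest (below 0.08 rad) (x of book1_c in the frame of tray_in between -0.04 and 0.04 m and y of book1_c in the frame of tray_in between -0.04 and 0.04 m and z of each of book1_c, book2_c, book3_c, book4_c in the frame of tray_in below 0.05 m and angle between each of book1_c, book2_c, book3_c, book4_c's own z axis and vertical below 0.12 rad and x of book2_c in the frame of tray_in between -0.04 and 0.04 m and y of book2_c in the frame of tray_in between -0.04 and 0.04 m and x of book3_c in the frame of tray_in between -0.04 and 0.04 m and y of book3_c in the frame of tray_in between -0.04 and 0.04 m and x of book4_c in the frame of tray_in between -0.04 and 0.04 m and y of book4_c in the frame of tray_in between -0.04 and 0.04 m and value of joint each of jaw, release below 0.08 rad); the robot touches nothing.
It fails at once if a bystander is moved by more than 30 mm or tipped over (distance of any of spool_red, tape, sanding, wax, folder from where it was at the start of the episode above 0.03 m or angle between any of spool_red, tape, sanding, wax, folder's own z axis and vertical above 0.5 rad).
It fails at once if a notebook falls off the bench (height (world z) of any of book1_c, book2_c, book3_c, book4_c below -0.05 m).
Of book1, book2, book3, book4 only 2 to 4 are there at a start; the rules pass over those that are not, and their reading is None.
At some moment in a run one of tray may be knocked a few centimetres aside while the robot is not near it.
Once in a run the grip may slacken for a moment while it holds something.
It also fails if it takes over 210 s, if anything falls off the work surface, if the arm or the gripper's body presses on something with over 40 N, if the wrist force passes 120 N, or if a joint passes its speed limit or range.

## Robot

A 7-joint arm with a two-finger parallel gripper is mounted at the origin on a cart in front of the work surface, level with it; the furniture and walls round the work are solid. World frame = base frame: x ahead of the robot, y to its left, z up, the work surface at z = 0. Lengths are in m, angles in rad, forces in N, time in s.
With the tool pointing down it reaches from about 0.4 to 0.9 m from the base axis. Payload 5.6 kg.
Tool frame: the origin (TCP) lies at the very end of the fingers, on their centre line; the grasp point (between the pads) lies 19 mm behind it (manip.tcp_to_grasp is the distance from the TCP to the grasp point, in m); z points along the fingers, y is the line along which they close (so a half turn about z gives the same grasp; the last joint's range is limited). The gripper opens to 92 mm and grips with 3 to 60 N. Pads are 20 mm wide; open, the fingers measure 128 mm over their backs; the gripper's body (75 mm by 189 mm) begins 69 mm behind the grasp point.
Start: joints at [-1.272, 0.468, -0.012, 1.603, 0.006, 1.071, -0.056], TCP at [0.218, 0.612, 0.215] pointing down, gripper open.
Joint ranges: [-2.53, 2.53], [-0.31, 2.02], [-1.57, 1.55], [0.28, 2.44], [-1.29, 4.43], [0.15, 1.84], [-2.92, 2.92]. Speed limits (rad/s): [2.57, 2.57, 3.14, 3.14, 3.14, 3.14, 3.14].

## Interface

Orientations are given as a unit quaternion [x, y, z, w].
In Python, from rig import manip gives the robot as it stands. The module is installed in compiled form; this text tells all that it offers. Calls block until the motion is done:
- manip.move_to(position, orientation): joint-space move of the TCP to a pose.
- manip.movel(position, rotation=None, vel=0.15, threshold=None): straight line of the TCP; rotation=None keeps the orientation; vel is the mean speed in m/s. With threshold (N) it stops when the force on the tool has changed by that much, and returns True; else False.
- manip.goto_joints(angles): joint-space move.
- manip.set_gripper(opening): finger opening in m; the grip force is fixed at half the most; returns when the fingers have stopped.
- manip.dwell(seconds).
- manip.ik(position, orientation): joint angles nearest the present ones, or None.
- manip.sense(): the state.
- manip.snapshot(name): name is "side" or "top"; returns a dict with "frame" (480x640x3 uint8, red, green, blue), "fx", "fy", "cx", "cy" (pixels), "k1" (the pictures are not rectified: a ray, as slopes to the right and down, at radius r is drawn at 1 + k1 r^2 times it, then the intrinsics apply), "rvec" (rotation vector, rad) and "tvec" (3), from world to camera coordinates, as OpenCV has them. Camera axes: x right, y down, z forward; pixel columns grow to the right and rows downward; lengths in m; the calibration is good to about 2 mm. A picture is of the moment at which its call begins. There is no depth.
A pose or a line that the arm cannot do raises manip.Unreachable and nothing moves.
- manip.sign_off(): hands the job in; it is judged then, once.
The state is a dict: "time": time; "joints": joint angles; "joint_velocities": joint speeds; "effort": joint torques, N m; "tool_pos": TCP position; "ee_rot": TCP orientation; "contact_force": force on the tool from outside, world axes, zero at the start; "ft_torque": the same for the moment, N m; "finger_gap": finger opening in m; "grasp_force": force on a finger pad.
Only numpy, scipy, OpenCV 4.12 (cv2) and the standard library are available. Lean on these libraries where they do the work, as an engineer would, in place of code of your own. Each camera call takes 0.05 s, during which the arm holds its last target. There are 200 camera calls.

## Working session

There is one attempt and no reset: what is moved stays moved. The work goes in short steps, each a Python script; the robot and the scene stay as the last script left them, time stands still between calls to the robot, and variables do not carry over. Pictures are saved under pics/ and viewed, at most 14 in all, crops included, and the job is handed in when it is done.

```bash
mkdir -p pics
cat > h.py <<'E'
import numpy as np, cv2
from scipy.spatial.transform import Rotation as R
from rig import manip
def snap(name, png=None):
    s=manip.snapshot(name)
    if png: cv2.imwrite('pics/'+png, s['frame'][:,:,::-1])
    return s
def ray(s,u,v):
    K=np.array([[s['fx'],0,s['cx']],[0,s['fy'],s['cy']],[0,0,1.]])
    p=cv2.undistortPoints(np.array([[[u,v]]],float),K,np.array([s['k1'],0,0,0.]))[0,0]
    Rm=R.from_rotvec(np.ravel(s['rvec'])).as_matrix()
    return -Rm.T@np.ravel(s['tvec']), Rm.T@np.array([p[0],p[1],1])
def onz(s,u,v,z):
    o,d=ray(s,u,v); return o+d*(z-o[2])/d[2]
def proj(s,P):
    K=np.array([[s['fx'],0,s['cx']],[0,s['fy'],s['cy']],[0,0,1.]])
    return cv2.projectPoints(np.array(P,float).reshape(-1,3),np.ravel(s['rvec']),np.ravel(s['tvec']),K,np.array([s['k1'],0,0,0.]))[0][:,0]
def down(yaw):  # tool z down, tool y (closing) at angle yaw from world y... x axis at yaw
    c,s=np.cos(yaw),np.sin(yaw)
    return R.from_matrix(np.array([[c,s,0],[s,-c,0],[0,0,-1]])).as_quat()
E
python3 - <<'E'
from h import *
for n in('top','side'):
    s=snap(n,n+'0.png'); print(n,{k:s[k] for k in s if k!='frame'}, ray(s,320,240))
st=manip.sense();print(st['time'],R.from_quat(st['ee_rot']).as_matrix().round(2),st['finger_gap'])
E
```

```text
top {'fx': 488.76023465346617, 'fy': 488.76023465346617, 'cx': 316.56787482314434, 'cy': 238.09198267825906, 'k1': -0.0643699830614822, 'rvec': array([ 2.17262287, -2.20752637,  0.11536202]), 'tvec': array([0.09125186, 0.55783129, 1.17210007])} (array([0.46112584, 0.11039256, 1.21181585]), array([ 0.07813338, -0.03044394, -0.99651036]))
side {'fx': 447.7206563788383, 'fy': 447.7206563788383, 'cx': 314.39878411534056, 'cy': 240.69950769015503, 'k1': 0.025468846057675167, 'rvec': array([ 0.20707209, -2.67399637,  1.51022856]), 'tvec': array([0.5869215 , 0.09695371, 1.31548214])} (array([0.42931016, 1.1521141 , 0.75676682]), array([ 0.1089445 , -0.85002641, -0.51550475]))
0.1 [[-0.94  0.34 -0.  ]
 [ 0.34  0.94 -0.  ]
 [-0.   -0.   -1.  ]] 0.09191173611813822
```

View pics/top0.png

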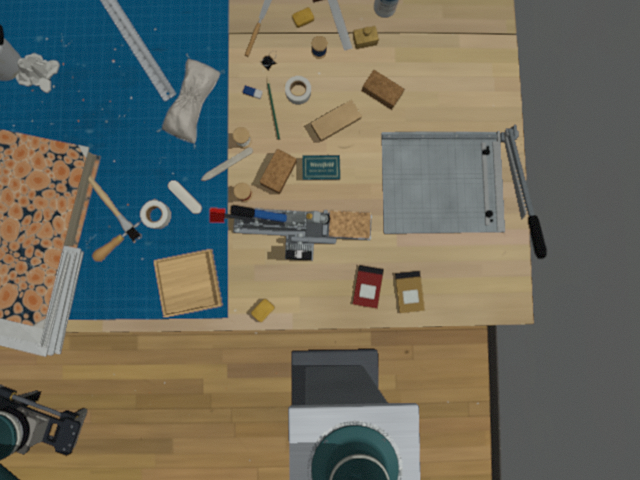

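View pics/side0.png

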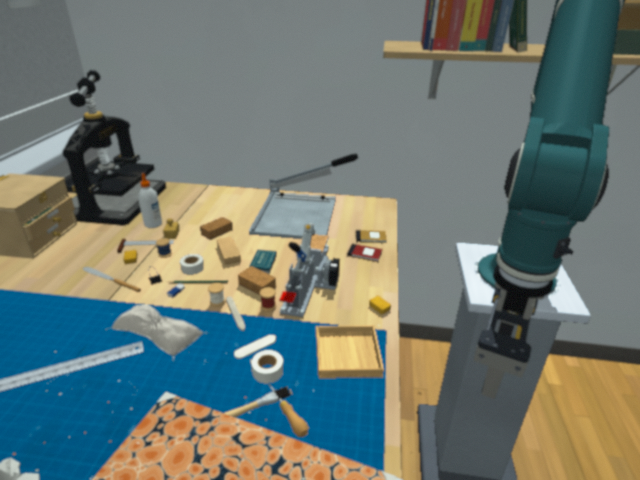

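Run:
```python
import cv2,numpy as np
a=cv2.imread('pics/top0.png');b=cv2.imread('pics/side0.png')
A=cv2.resize(a[145:325,145:445],None,fx=2.66,fy=2.66,interpolation=cv2.INTER_CUBIC)
cv2.imwrite('pics/c1.png',A)
B=cv2.resize(b[215:385,210:410],None,fx=3.5,fy=3.5,interpolation=cv2.INTER_CUBIC)
cv2.imwrite('pics/c2.png',B)
```

```text
(no output)
```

View pics/c1.png

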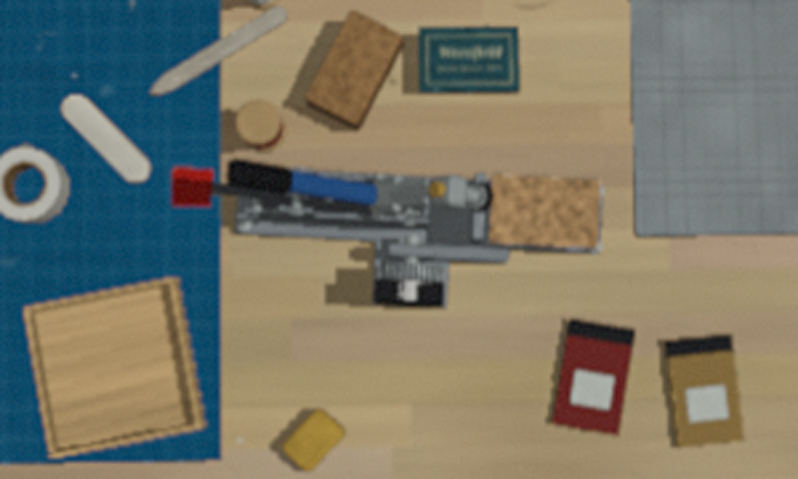

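View pics/c2.png

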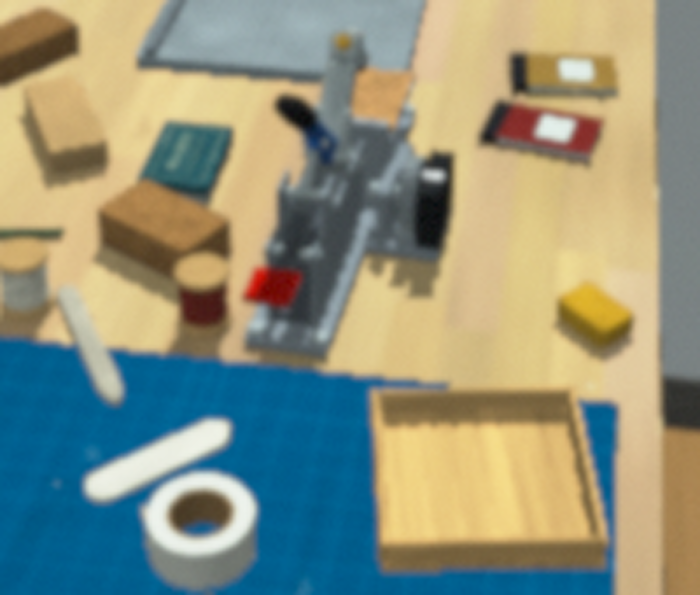

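```bash
cat >> h.py <<'E'
def mask(s,lo,hi):
    m=cv2.inRange(cv2.cvtColor(s['frame'],cv2.COLOR_RGB2HSV),np.array(lo),np.array(hi))
    return cv2.morphologyEx(m,cv2.MORPH_CLOSE,np.ones((5,5),np.uint8))
def blobs(m,amin=60):
    c,_=cv2.findContours(m,cv2.RETR_EXTERNAL,cv2.CHAIN_APPROX_NONE)
    return sorted([k for k in c if cv2.contourArea(k)>amin],key=cv2.contourArea)[::-1]
def rect(s,cnt,z):
    P=np.array([onz(s,*p,z)[:2] for p in cnt[:,0]])*1000
    (c,wh,a)=cv2.minAreaRect(P.astype(np.float32)); return np.round(c,1),np.round(wh,1),round(a,1)
E
python3 - <<'E'
from h import *
s=snap('top'); t=snap('side')
hsv=cv2.cvtColor(s['frame'],cv2.COLOR_RGB2HSV)
for n,(u,v) in dict(red=(362,297),tan=(412,303),cork=(350,225),paddle=(217,215),tray=(187,282),black=(370,270),tape=(0,0)).items(): print(n,hsv[v,u])
for n,lo,hi,z in (('red',(170,130,60),(180,255,180),.009),('red0',(0,130,60),(4,255,180),.009),('paddle',(0,200,120),(4,255,255),.087),('paddle2',(175,200,120),(180,255,255),.087)):
    for c in blobs(mask(s,lo,hi))[:4]: print(n,cv2.boundingRect(c),cv2.contourArea(c),*rect(s,c,z))
E
```

```text
red [  4  72 121]
tan [ 19  78 137]
cork [ 16 110 148]
paddle [  1 224  90]
tray [ 18 104 172]
black [75 43 24]
tape [100 230 100]
red (210, 209, 15, 13) 79.5 [621.4 327.7] [34.8 29.9] 89.1
red0 (353, 271, 29, 37) 743.5 [433.7 -40.3] [59.1 82.2] 79.2
red0 (210, 208, 15, 14) 128.5 [623.5 327.2] [31.7 33.4] 5.3
```

Run:
```python
from h import *
s=snap('top'); t=snap('side')
def box(s,x,y,w,h,lo,hi,z,n):
    m=mask(s,lo,hi); b=np.zeros_like(m); b[y:y+h,x:x+w]=m[y:y+h,x:x+w]
    c=blobs(b,20)
    for k in c[:2]: print(n,cv2.boundingRect(k),cv2.contourArea(k),*rect(s,k,z)); 
    return c
hs=cv2.cvtColor(s['frame'],cv2.COLOR_RGB2HSV)
print('rowtan',hs[300,385:432:2].tolist()); print('rowcork',hs[225,318:380:2].tolist()); print('colcork',hs[200:250:2,350].tolist())
print('rowtray',hs[282,148:232:2].tolist())
box(s,340,255,46,60,(0,0,0),(180,255,60),.009,'redspine')
box(s,386,255,46,60,(0,0,0),(180,255,60),.009,'tanspine')
box(s,386,255,46,60,(0,0,0),(180,255,160),.009,'tan')
box(s,340,255,46,60,(0,0,0),(180,255,160),.009,'red')
box(s,325,205,50,40,(5,85,90),(25,255,190),.05,'cork')
box(s,225,200,32,24,(0,0,0),(180,255,50),.2,'grip')
box(s,280,245,36,20,(0,0,0),(180,255,50),.064,'hood')
box(s,150,245,80,75,(8,50,60),(28,255,255),.027,'tray')
th=cv2.cvtColor(t['frame'],cv2.COLOR_RGB2HSV)
print('sidecork',th[241,300:335:2].tolist())
c=box(t,306,230,28,26,(5,85,110),(20,255,255),.05,'corkside')
```

```text
rowtan [[19, 83, 163], [19, 79, 164], [19, 82, 164], [20, 81, 163], [20, 81, 163], [20, 83, 154], [19, 97, 89], [20, 139, 130], [20, 139, 127], [19, 55, 143], [51, 10, 175], [60, 10, 174], [56, 10, 174], [51, 10, 175], [55, 9, 175], [56, 10, 174], [51, 10, 172], [18, 93, 134], [20, 143, 127], [19, 102, 148], [20, 80, 165], [19, 81, 166], [20, 82, 165], [20, 80, 165]]
rowcork [[90, 14, 74], [105, 13, 77], [90, 14, 72], [101, 18, 115], [97, 19, 119], [20, 9, 83], [17, 114, 152], [17, 116, 156], [16, 114, 159], [17, 113, 154], [16, 112, 161], [17, 114, 154], [17, 114, 166], [16, 111, 158], [16, 114, 145], [16, 114, 156], [16, 117, 146], [17, 114, 156], [17, 118, 141], [17, 114, 154], [17, 115, 153], [17, 114, 141], [16, 118, 128], [16, 115, 146], [17, 112, 159], [17, 118, 149], [18, 40, 126], [19, 80, 160], [19, 81, 164], [19, 81, 161], [19, 80, 163]]
colcork [[17, 83, 160], [16, 80, 159], [17, 80, 160], [17, 79, 158], [17, 80, 159], [18, 79, 148], [16, 112, 153], [16, 111, 156], [16, 116, 154], [17, 117, 153], [16, 112, 161], [17, 110, 170], [16, 114, 154], [17, 116, 147], [16, 119, 13
[... 997 characters left out ...]
 [ 440.9 -143.3] [112.5 137.9] 88.4
red (340, 262, 46, 53) 2172.5 [435.8 -29.1] [111.4 127.5] 88.8
cork (329, 210, 45, 32) 1064.0 [586.1  -0. ] [105.6  72. ] 86.5
grip (225, 206, 29, 18) 279.5 [596.7 245.9] [59.7 33. ] 79.6
hood (286, 250, 25, 10) 117.5 [517.7 127.6] [56.4 21.2] 89.1
tray (154, 245, 76, 75) 3468.0 [456.5 386.5] [182.2 178.1] 89.8
sidecork [[18, 85, 207], [33, 19, 149], [88, 25, 132], [90, 23, 124], [90, 25, 122], [16, 57, 134], [17, 126, 201], [16, 130, 208], [17, 129, 207], [17, 127, 206], [17, 128, 209], [17, 131, 209], [17, 129, 211], [18, 92, 186], [21, 86, 219], [23, 89, 227], [23, 89, 228], [23, 90, 226]]
corkside (311, 235, 23, 16) 176.5 [582.6  -9.3] [87.7 65.7] 71.9
```

```bash
cat >> h.py <<'E'
def box(s,b,pred,z,n,op=0):
    x,y,w,h=b; H=cv2.cvtColor(s['frame'],cv2.COLOR_RGB2HSV).astype(int)
    m=np.zeros(H.shape[:2],np.uint8); m[y:y+h,x:x+w]=(pred(H[...,0],H[...,1],H[...,2])[y:y+h,x:x+w]*255)
    m=cv2.morphologyEx(m,cv2.MORPH_CLOSE,np.ones((3,3),np.uint8))
    if op: m=cv2.morphologyEx(m,cv2.MORPH_OPEN,np.ones((op,op),np.uint8))
    k=blobs(m,20)[0]; r=rect(s,k,z); print(n,cv2.boundingRect(k),*r); return k,r
notwood=lambda H,S,V:(S>105)|(S<60)
def tray(s,b=(150,245,76,75)): return box(s,b,lambda H,S,V:(H<30)&(S>60),.027,'tray',5)
E
python3 - <<'E'
from h import *
s=snap('top'); t=snap('side')
box(s,(386,262,46,57),notwood,.009,'tan',3)
box(s,(340,257,46,60),notwood,.009,'red',3)
for z in (.057,.048,.039,.03):
  k,r=box(s,(328,205,46,40),lambda H,S,V:(S>97)&(H<25),z,'cork %g'%z,3)
tray(s)
k2,_=box(t,(308,230,30,26),lambda H,S,V:(S>107)&(H<25)&(V>150),.05,'corkside',3)
# right-end (min world y) edge of cork: compare views
e=k[:,0][np.argsort(-k[:,0][:,0])]; print('top right px',e[:6].tolist())
q=k2[:,0]; print('side', q[np.argmin(q.sum(1))],q[np.argmax(q.sum(1))],q[np.argmin(q[:,0]-q[:,1])],q[np.argmax(q[:,0]-q[:,1])])
q=k[:,0]; print('top', q[np.argmin(q.sum(1))],q[np.argmax(q.sum(1))],q[np.argmin(q[:,0]-q[:,1])],q[np.argmax(q[:,0]-q[:,1])])
for z in (.057,.048,.039,.03):
    for p in (q[np.argmax(q[:,0]-q[:,1])],q[np.argmax(q.sum(1))]): print(z, onz(s,*p,z).round(4), proj(t,onz(s,*p,z)).round(1))
E
python3 - <<'E'
import cv2
a=cv2.imread('pics/side0.png');b=cv2.imread('pics/top0.png')
cv2.imwrite('pics/c3.png',cv2.hconcat([cv2.resize(a[225:275,285:345],(480,400),interpolation=cv2.INTER_CUBIC),cv2.resize(b[240:265,280:320],(320,400)[::1],interpolation=cv2.INTER_CUBIC)]))
E
```

```text
tan (395, 272, 29, 41) [ 424.  -143.5] [97.  65.9] 5.4
red (353, 266, 30, 42) [438.4 -41.1] [64.4 97.5] 79.0
cork 0.057 (329, 211, 41, 27) [589.3   5.5] [96.6 59.6] 86.6
cork 0.048 (329, 211, 41, 27) [590.3   4.6] [97.3 60. ] 86.6
cork 0.039 (329, 211, 41, 27) [591.3   3.8] [98.1 60.5] 86.6
cork 0.03 (329, 211, 41, 27) [592.3   3. ] [98.8 61. ] 86.6
tray (154, 250, 67, 67) [455.9 396.6] [139.7 143.2] 10.5
corkside (311, 235, 16, 14) [584.3  -4.4] [73.6 44.5] 90.0
top right px [[369, 218], [369, 217], [369, 216], [369, 215], [369, 214], [369, 219]]
side [313 235] [322 248] [311 246] [326 236]
top [330 211] [367 237] [329 234] [369 213]
0.057 [ 0.6146 -0.0431  0.057 ] [[309.9 232.2]]
0.057 [ 0.5571 -0.0369  0.057 ] [[328.  234.8]]
0.048 [ 0.6158 -0.0443  0.048 ] [[309.6 234.5]]
0.048 [ 0.5579 -0.038   0.048 ] [[327.7 237.1]]
0.039 [ 0.617  -0.0455  0.039 ] [[309.3 236.7]]
0.039 [ 0.5586 -0.0392  0.039 ] [[327.4 239.4]]
0.03 [ 0.6182 -0.0467  0.03  ] [[309. 239.]]
0.03 [ 0.5594 -0.0403  0.03  ] [[327.2 241.6]]
```

View pics/c3.png

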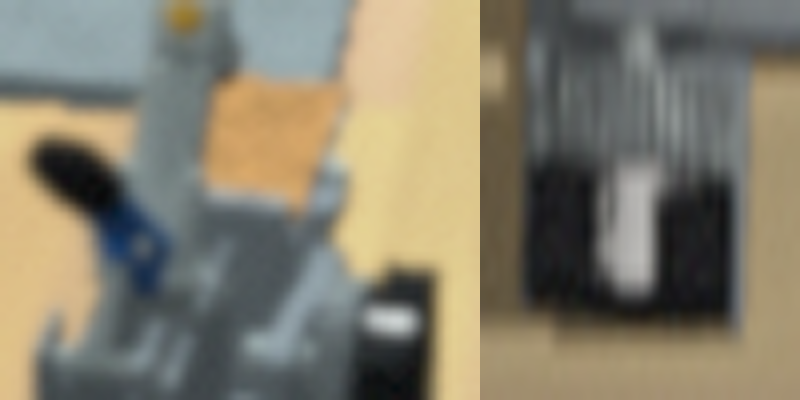

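```bash
cat >> h.py <<'E'
BA=np.radians(84.5)
BX=-np.array([np.cos(BA),np.sin(BA),0]); BY=np.array([-BX[1],BX[0],0])
def st(m=''):
    q=manip.sense(); print(m,'t%.1f'%q['time'],np.round(q['tool_pos'],4),'F',np.round(q['contact_force'],1),'gap %.4f gf %.1f'%(q['finger_gap'],q['grasp_force'])); return q
E
python3 - <<'E'
from h import *
s=snap('top'); print('wheel',onz(s,299.7,247,.07))
p=manip.sense()['tool_pos']
manip.movel([p[0],p[1],.32],vel=.25)
manip.set_gripper(0)
q=down(BA)
manip.move_to([.585,-.01,.25],q); st()
manip.movel([.585,-.01,.10],vel=.25)
print(manip.movel([.585,-.01,.02],vel=.03,threshold=4)); st('bed')
manip.movel([.585,-.01,.2],vel=.25); st()
s=snap('top','t1.png')
E
```

```text
wheel [0.53494377 0.12330315 0.07      ]
 t4.9 [ 0.5852 -0.0086  0.2499] F [-0.5 -0.4  0.1] gap 0.0003 gf 0.0
True
bed t7.2 [ 0.5849 -0.01    0.0523] F [0.6 0.7 1.3] gap 0.0002 gf 1.0
 t8.0 [ 0.584  -0.0096  0.1987] F [ 0.2 -0.7 -0.2] gap 0.0003 gf 0.0
```

```bash
cat >> h.py <<'E'
def probe():
    q=down(BA); b=[.585,-.01]
    manip.move_to(b+[.2],q); manip.movel(b+[.075],vel=.2); manip.dwell(.3)
    r=manip.movel(b+[.02],vel=.015,threshold=4); z=st('bed %s'%r)['tool_pos'][2]; manip.movel(b+[.2],vel=.25); return z
def roll(d,w=(.535,.123),press=10):
    q=down(BA-np.pi/2); a=np.array([*w,0])-BX*d/2
    manip.move_to([a[0],a[1],.2],q); manip.movel([a[0],a[1],.085],vel=.2); manip.dwell(.3)
    r=manip.movel([a[0],a[1],.06],vel=.015,threshold=press); p=st('wheel %s'%r)['tool_pos']
    b=np.array([a[0],a[1],p[2]-.0015])+BX*d
    manip.movel(b-BX*d*.5,vel=.03);st('mid');manip.movel(b,vel=.03); st('rolled'); manip.movel([b[0],b[1],.2],vel=.2)
E
python3 - <<'E'
from h import *
probe(); roll(.012); probe()
E
```

```text
bed True t11.1 [ 0.585  -0.01    0.0521] F [ 0.3 -0.3  4.9] gap 0.0005 gf 2.1
wheel True t15.4 [0.5356 0.129  0.0703] F [-1.8  0.   7.1] gap 0.0006 gf 3.7
mid t15.8 [0.5354 0.1251 0.0701] F [-4.9  4.8 13.7] gap 0.0004 gf 7.0
rolled t16.1 [0.535  0.1192 0.0701] F [-2.2  3.8 12.6] gap 0.0006 gf 6.1
bed True t21.3 [ 0.585  -0.01    0.0484] F [-0.6  0.7  3.8] gap 0.0005 gf 2.1
```

```bash
cat >> h.py <<'E'
C=np.array([.590,.0055,0.])
def pick(c,sp,zt,off=.015,opn=.082):
    """grasp a notebook with centre c (xy), spine direction sp (rad); TCP height zt"""
    a=np.array([c[0],c[1],0])-off*np.array([np.cos(sp),np.sin(sp),0]); q=down(sp)
    manip.set_gripper(opn); manip.move_to([*a[:2],.2],q); manip.movel([*a[:2],zt+.03],vel=.25); manip.movel([*a[:2],zt],vel=.06)
    manip.set_gripper(.05); st('gripped'); manip.movel([*a[:2],.2],vel=.2); return st('lifted')['finger_gap']
def place_bed(zt,off=.015,x0=.015):
    q=down(BA); a=C+BX*(off+x0)
    manip.move_to([*a[:2],.2],q); g=st('over bed')['finger_gap']
    if g<.057: return False
    manip.movel([*a[:2],zt+.02],vel=.2); manip.movel([*a[:2],zt+.003],vel=.05); manip.dwell(.3)
    b=a-BX*.045
    r=manip.movel([*b[:2],zt+.003],vel=.03,threshold=4); p=st('stop %s'%r)['tool_pos']
    print('along', (np.array(p)-C)@BX-off,'(book centre in est. bed)')
    if not r: return False
    p=np.array(p)+BX*.0045; p=C+BX*((p-C)@BX)
    manip.movel([*p[:2],zt+.003],vel=.03)
    print('down',manip.movel([*p[:2],zt-.004],vel=.02,threshold=3)); st()
    manip.set_gripper(.082); manip.movel([*p[:2],.2],vel=.2); st('done'); return True
E
python3 - <<'E'
from h import *
if pick((.4384,-.0411),np.radians(-11),.003)>.057: print(place_bed(.0515))
w=C+BX*.0+np.array([-.15,-.0,0]); manip.move_to([.40,-.15,.3],down(0)); snap('top','t2.png')
import cv2; a=cv2.imread('pics/t2.png'); cv2.imwrite('pics/c4.png',cv2.resize(a[190:320,200:440],None,fx=3,fy=3,interpolation=cv2.INTER_CUBIC))
E
```

```text
gripped t26.7 [ 0.4239 -0.0382  0.0032] F [-1.3  0.3  3.1] gap 0.0616 gf 30.0
lifted t27.9 [ 0.423  -0.0381  0.1994] F [-0.3  0.3 -1.1] gap 0.0608 gf 30.0
over bed t29.4 [ 0.5867 -0.0246  0.1995] F [-0.2  0.2 -0.8] gap 0.0616 gf 30.0
stop True t31.7 [ 0.5885 -0.0092  0.0541] F [ 0.9 -0.8  0.1] gap 0.0615 gf 30.0
along -0.00027156812713871256 (book centre in est. bed)
down True
 t32.3 [ 0.5884 -0.0136  0.0509] F [-0.8  0.1  3.6] gap 0.0616 gf 30.0
done t33.6 [ 0.5873 -0.0135  0.199 ] F [-0.7 -0.3  0.1] gap 0.0819 gf 0.0
True
```

View pics/c4.png

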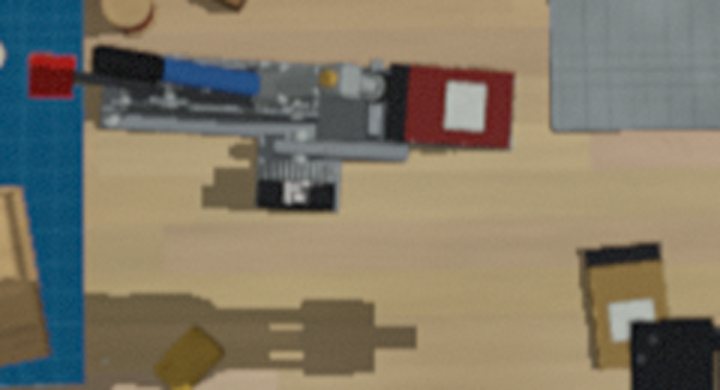

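Run:
```python
from h import *
if pick((.424,-.1435),np.radians(5.4),.003)>.057: print(place_bed(.0605))
manip.move_to([.40,-.15,.3],down(0)); s=snap('top','t3.png'); snap('side','s3.png')
box(s,(334,205,46,40),notwood,.066,'stack',3)
import cv2; a=cv2.imread('pics/t3.png'); b=cv2.imread('pics/s3.png')
cv2.imwrite('pics/c5.png',cv2.hconcat([cv2.resize(a[200:250,315:380],(455,350),interpolation=cv2.INTER_CUBIC),cv2.resize(b[220:270,295:345],(350,350),interpolation=cv2.INTER_CUBIC)])[:,:800])
```

```text
gripped t37.8 [ 0.4093 -0.145   0.0032] F [0.1 0.1 2.5] gap 0.0614 gf 30.0
lifted t38.9 [ 0.4084 -0.1444  0.1993] F [-0.   0.8 -0.6] gap 0.0612 gf 30.0
over bed t39.9 [ 0.5862 -0.0258  0.1991] F [ 0.3 -1.1 -1.3] gap 0.0615 gf 30.0
stop True t42.1 [ 0.5884 -0.0092  0.0631] F [ 0.6  0.2 -0.6] gap 0.0614 gf 30.0
along -0.00017501352478917903 (book centre in est. bed)
down True
 t42.7 [ 0.5884 -0.0137  0.0594] F [-0.1  0.1  2.5] gap 0.0615 gf 30.0
done t44.1 [ 0.5873 -0.0135  0.199 ] F [-0.1  0.6  0. ] gap 0.0818 gf 0.0
True
stack (334, 211, 38, 31) [582.9  -2.2] [87.8 71.4] 88.9
```

View pics/c5.png

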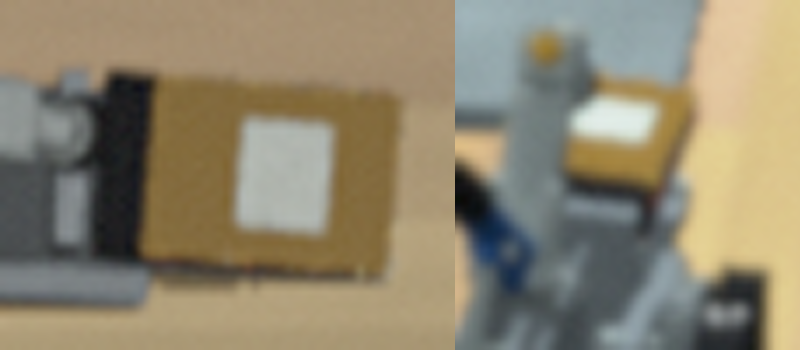

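Run:
```python
import cv2,numpy as np
from h import *
s=snap('top')
a=cv2.imread('pics/top0.png'); b=cv2.imread('pics/t3.png')
for n,im,z in(('cork',a,.048),('tan',b,.066)):
    S=cv2.cvtColor(im,cv2.COLOR_BGR2HSV)[...,1].astype(float); V=cv2.cvtColor(im,cv2.COLOR_BGR2HSV)[...,2].astype(float)
    hi=np.median(S[218:222,340:343]) if n=='tan' else 114
    T=[];B=[]
    for u in range(342,367):
        col=S[:,u]; th=(80+hi)/2
        r=next(i for i in range(204,225) if col[i]>th and col[i+1]>th); T.append((u,r-1+(th-col[r-1])/(col[r]-col[r-1])))
        r=next(i for i in range(230,246) if col[i]<th); B.append((u,r-1+(th-col[r-1])/(col[r]-col[r-1])))
    out=[]
    for L in(T,B):
        k,c=np.polyfit(*np.array(L).T,1); P=np.array([onz(s,u,k*u+c,z) for u in(342,354,367)]); d=P[0]-P[2]
        print(n,'angle',np.degrees(np.arctan2(d[1],d[0])).round(2),'x mid',P[1].round(4)); out.append(P[1])
    print(' width',np.linalg.norm(out[0]-out[1])*1000,'centre',(out[0]+out[1])/2)
```

```text
cork angle 85.78 x mid [ 0.6195 -0.0082  0.048 ]
cork angle 87.55 x mid [ 0.5597 -0.0068  0.048 ]
 width 59.8656578807993 centre [ 0.58962442 -0.00748989  0.048     ]
tan angle 84.26 x mid [ 0.6167 -0.0063  0.066 ]
tan angle nan x mid [nan nan nan]
 width nan centre [nan nan nan]<stdin>:12: RuntimeWarning: divide by zero encountered in scalar divide
```

Run:
```python
from h import *
s=snap('top');t=snap('side')
k,_=box(s,(225,200,34,24),lambda H,S,V:(V<50),.2,'grip',3)
print('tip side, centre row', onz(s,232,210,.2), onz(s,234.5,210,.2))
pd=lambda H,S,V:((H<5)|(H>175))&(S>170)&(V>60)
k,_=box(s,(200,200,34,30),pd,.087,'paddle top')
k2,_=box(t,(270,280,40,35),pd,.087,'paddle side')
for d in (84.5,85.2,86):
    u=np.array([np.cos(np.radians(d)),np.sin(np.radians(d)),0]); h=np.array([.5895,.0008,.2])+.249*u
    print(d,h,proj(s,h),proj(t,h))
k,_=box(t,(285,238,14,18),lambda H,S,V:(V<60),.2,'gripside')
```

```text
grip (231, 206, 23, 16) [598.  241.7] [48.3 29. ] 81.0
tip side, centre row [0.60593015 0.2618298  0.2       ] [0.60585192 0.25661886 0.2       ]
paddle top (210, 209, 15, 13) [611.  313.7] [32.5 28. ] 89.1
paddle side (281, 292, 15, 10) [611.6 319.3] [35.  30.6] 86.7
84.5 [0.61336559 0.24865365 0.2       ] [[238.31310042 206.37202247]] [[291.79504083 240.73206325]]
85.2 [0.61033578 0.24892672 0.2       ] [[238.18554755 207.81344919]] [[293.01362794 240.89805983]]
86 [0.60686936 0.24919345 0.2       ] [[238.06156157 209.46326312]] [[294.41299351 241.07847774]]
gripside (290, 244, 9, 9) [599.8 278. ] [14.5 40.3] 38.0
```

Run:
```python
from h import *
s=snap('top');t=snap('side')
def tri(a,b):
    A=[];y=[]
    for im,p in((s,a),(t,b)):
        o,d=ray(im,*p); d/=np.linalg.norm(d); M=np.eye(3)-np.outer(d,d); A.append(M); y.append(M@o)
    x,r,*_=np.linalg.lstsq(np.vstack(A),np.hstack(y),rcond=None); return x.round(4),r
for a,b in (((232.5,210.5),(291,243.5)),((232.5,209),(291,243.5)),((217.5,215.5),(288.5,297))): print(tri(a,b))
a=s['frame'][195:225,215:265,::-1];b=t['frame'][232:262,275:325,::-1]
cv2.imwrite('pics/c6.png',cv2.hconcat([cv2.resize(a,(400,240),interpolation=cv2.INTER_NEAREST),cv2.resize(b,(400,240),interpolation=cv2.INTER_NEAREST)]))
```

```text
(array([0.6089, 0.2614, 0.1996]), array([3.09639856e-05]))
(array([0.6105, 0.2611, 0.1996]), array([1.13747473e-05]))
(array([0.6107, 0.3136, 0.0801]), array([6.91393103e-10]))
```

View pics/c6.png

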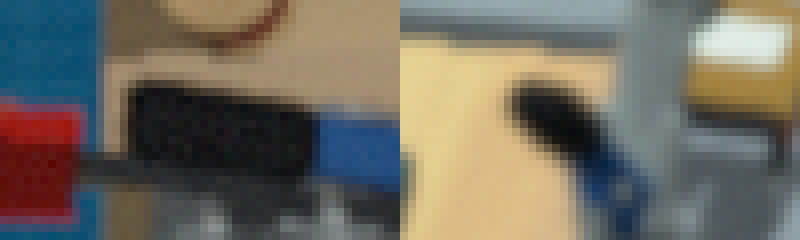

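Run:
```python
from h import *
u=np.array([np.cos(np.radians(86)),np.sin(np.radians(86)),0]); B=np.array([.5893,.0008,0]); off=np.array([0,0,0])
q=down(np.radians(86)); st('0')
manip.set_gripper(0)
def P(back,z): p=B+u*back; return [p[0],p[1],z]
manip.move_to(P(245,.3) if 0 else P(.245,.30),q)
manip.movel(P(.245,.23),vel=.2); manip.dwell(.2)
r=manip.movel(P(.245,.185),vel=.03,threshold=3); z0=st('touch %s'%r)['tool_pos'][2]
for z in np.linspace(z0,.103,9)[1:]:
    f=(.2-z)/.096; b=.245+.023*np.sin(np.pi/2*min(max(f,0),1))
    r=manip.movel(P(b,z),vel=.05,threshold=40); p=st('%s'%r)
    if r: break
```

```text
0 t45.8 [ 0.4001 -0.15    0.3   ] F [ 0.3 -0.1 -1.2] gap 0.0818 gf 0.0
touch True t50.4 [0.6064 0.2447 0.2004] F [-0.8 -0.5  5.3] gap 0.0003 gf 2.4
False t50.8 [0.6076 0.2498 0.189 ] F [-0.3 -0.8  6. ] gap 0.0003 gf 2.2
False t51.2 [0.6074 0.2541 0.1765] F [0.8 1.1 4.5] gap 0.0002 gf 1.8
False t51.6 [0.6072 0.2576 0.1639] F [ 1.  -0.5  3.7] gap 0.0006 gf 1.5
False t52.0 [0.6069 0.261  0.1509] F [-0.7 -2.5  1.9] gap 0.0002 gf 1.2
False t52.4 [0.6074 0.2649 0.139 ] F [-1.9 -1.3  1.4] gap 0.0006 gf 0.8
False t52.8 [0.6076 0.2669 0.1269] F [-0.6  0.6  1.2] gap 0.0002 gf 0.6
False t53.2 [0.6077 0.2678 0.1146] F [0.7 0.4 0.6] gap 0.0006 gf 0.0
False t53.6 [0.6088 0.2682 0.1046] F [-3.1  0.2 11.6] gap 0.0003 gf 5.6
```

Run:
```python
from h import *
p=manip.sense()['tool_pos']
for z in (.102,.1005,.099,.097):
    r=manip.movel([.6085,p[1],z],vel=.02,threshold=50); q=st('%s'%r)
    if q['contact_force'][2]>35: break
manip.dwell(.3); st()
manip.movel([.6085,p[1],.15],vel=.1); manip.movel([.6085,p[1],.3],vel=.25); manip.move_to([.40,-.15,.3],down(0)); st()
s=snap('top','t4.png');t=snap('side','s4.png')
a=s['frame'][195:265,205:385,::-1];b=t['frame'][215:315,260:350,::-1]
cv2.imwrite('pics/c7.png',cv2.hconcat([cv2.resize(a,(450,175),interpolation=cv2.INTER_CUBIC),np.zeros((175,1,3),np.uint8)]))
A=cv2.copyMakeBorder(cv2.resize(a,None,fx=2.5,fy=2.5,interpolation=cv2.INTER_CUBIC),0,345,0,0,cv2.BORDER_CONSTANT)
B=cv2.resize(b,(346,385)); B=cv2.copyMakeBorder(B,0,A.shape[0]-385,0,0,cv2.BORDER_CONSTANT)
cv2.imwrite('pics/c7.png',cv2.hconcat([A,B]))
```

```text
False t53.8 [0.6089 0.2683 0.1044] F [-5.1 -1.3 17.5] gap 0.0004 gf 8.6
False t54.1 [0.609  0.2683 0.1042] F [-9.  -1.1 25.6] gap 0.0007 gf 12.5
False t54.3 [0.609  0.2683 0.104 ] F [-11.5  -0.8  32.2] gap 0.0002 gf 16.4
False t54.6 [0.6091 0.2683 0.1038] F [-16.2  -2.9  43.9] gap 0.0005 gf 21.8
 t54.9 [0.6091 0.2683 0.1037] F [-15.3  -2.7  43.5] gap 0.0002 gf 21.7
 t58.0 [ 0.4005 -0.1496  0.3002] F [0.7 0.7 0.3] gap 0.0004 gf 0.0
```

View pics/c7.png

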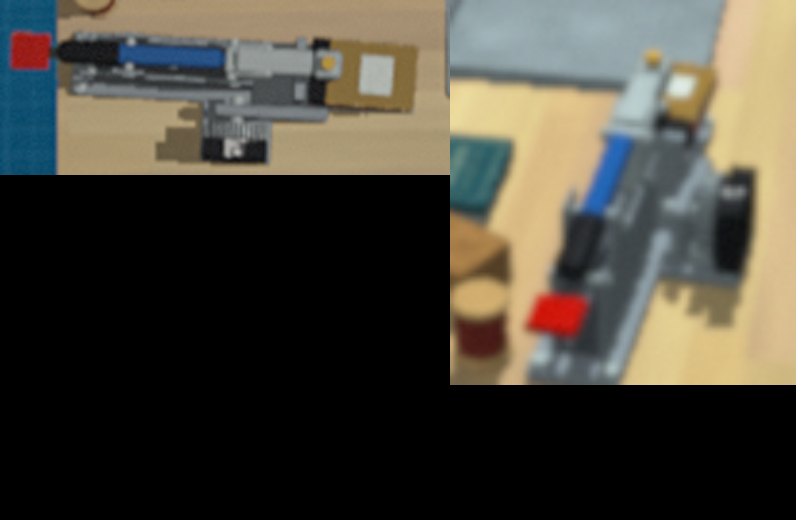

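Run:
```python
from h import *
s=manip.snapshot('top'); print('jaw end',onz(s,333,219.8,.08))
q=down(np.radians(86)); p=[.611,.321]
manip.move_to(p+[.3],q); manip.movel(p+[.12],vel=.15)
while manip.sense()['time']<68: manip.dwell(1)
print(manip.movel(p+[.07],vel=.03,threshold=2)); st('touch')
print(manip.movel(p+[.061],vel=.04,threshold=25)); st('pressed'); manip.dwell(.3); st()
manip.movel(p+[.13],vel=.15); manip.movel(p+[.3],vel=.25); manip.move_to([.40,-.15,.3],down(0)); st()
s=snap('top','t5.png');t=snap('side','s5.png')
a=s['frame'][195:325,145:385,::-1];b=t['frame'][215:315,260:350,::-1]
A=cv2.resize(a,None,fx=1.8,fy=1.8,interpolation=cv2.INTER_CUBIC); B=cv2.resize(b,None,fx=3.5,fy=3.5,interpolation=cv2.INTER_CUBIC)
A=cv2.copyMakeBorder(A,0,B.shape[0]-A.shape[0],0,0,cv2.BORDER_CONSTANT); cv2.imwrite('pics/c8.png',cv2.hconcat([A,B]))
tray(s)
```

```text
jaw end [0.59668549 0.04464461 0.08      ]
True
touch t69.5 [0.6108 0.3214 0.0842] F [-0.2  1.2  0.7] gap 0.0000 gf 0.6
False
pressed t70.2 [0.6108 0.3212 0.0609] F [-0.6  3.2  1.9] gap 0.0003 gf 1.4
 t70.5 [0.6109 0.3212 0.0611] F [-0.8  3.7  1.6] gap 0.0006 gf 1.5
 t73.8 [ 0.4005 -0.1496  0.3002] F [-0.1 -0.7  0.4] gap 0.0002 gf 0.0
tray (150, 256, 60, 64) [441.2 421.9] [142.9 141.8] 9.8
```

View pics/c8.png

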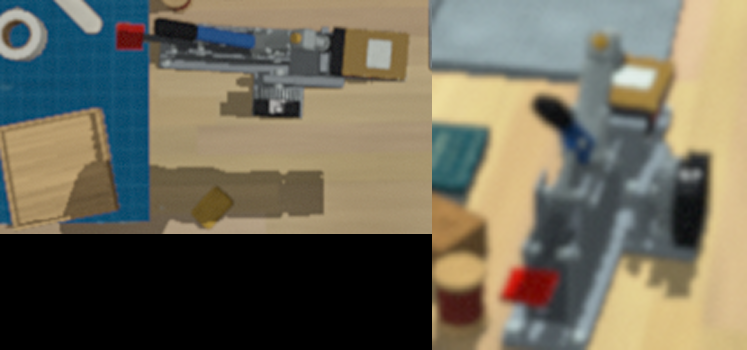

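```bash
cat >> h.py <<'E'
def place_tray(zt,off=.015):
    p=manip.sense()['tool_pos']; manip.movel([p[0],p[1],.28],vel=.25)
    _,(c,wh,a)=tray(snap('top'),(110,235,115,85))
    if min(wh)<134 or max(wh)>150: return False
    a=np.radians(a if a<45 else a-90)+np.pi/2; d=np.array([np.cos(a),np.sin(a)]); g=np.array(c)/1000-off*d
    q=down(a); manip.move_to([*g,.2],q)
    if st('over tray')['finger_gap']<.057: return False
    manip.movel([*g,zt+.025],vel=.2); print('down',manip.movel([*g,zt-.006],vel=.03,threshold=3)); st()
    manip.set_gripper(.078); manip.movel([*g,.25],vel=.2); st('done'); return True
E
python3 - <<'E'
from h import *
s=snap('top'); tray(s,(110,235,115,85))
b=C+BX*.0045
manip.set_gripper(.082); manip.move_to([*(b+BX*.015)[:2],.25],down(BA))
if pick(b,BA,.0600)>.057: print(place_tray(.012))
manip.move_to([.40,-.1,.3],down(0)); s=snap('top','t6.png'); tray(s,(110,235,115,85))
cv2.imwrite('pics/c9.png',cv2.resize(s['frame'][195:325,110:385,::-1],None,fx=2.5,fy=2.5))
E
```

```text
tray (144, 256, 66, 64) [441.  422.4] [142.4 143.3] 10.5
gripped t79.0 [ 0.5883 -0.0139  0.0602] F [ 0.2 -0.8  1.2] gap 0.0615 gf 30.0
lifted t79.8 [ 0.5873 -0.0135  0.199 ] F [0.1 0.7 0.1] gap 0.0613 gf 30.0
tray (144, 256, 66, 64) [438.4 421.6] [145.3 142.5] 10.3
over tray t82.0 [0.4424 0.4054 0.2004] F [ 0.9 -0.6  0.3] gap 0.0612 gf 30.0
down True
 t83.7 [0.4409 0.4067 0.012 ] F [-0.5 -0.2  4.1] gap 0.0616 gf 30.0
done t85.5 [0.4405 0.4065 0.2489] F [-0.1  0.5  0.1] gap 0.0777 gf 0.0
True
tray (144, 256, 66, 64) [441.2 422.4] [141.9 143.3] 10.5
```

View pics/c9.png

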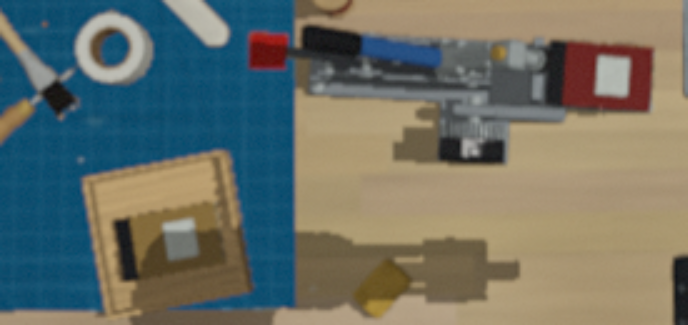

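Run:
```python
from h import *
b=C+BX*.0045
manip.set_gripper(.082); manip.move_to([*(b+BX*.015)[:2],.25],down(BA))
if pick(b,BA,.0510)>.057: print(place_tray(.021))
manip.move_to([.40,-.1,.3],down(0)); s=snap('top','t7.png'); t=snap('side'); tray(s,(110,235,115,85))
A=cv2.resize(s['frame'][195:325,110:310,::-1],(400,260)); B=cv2.resize(t['frame'][290:400,280:400,::-1],(284,260)); cv2.imwrite('pics/c10.png',cv2.hconcat([A,B]))
```

```text
gripped t91.3 [ 0.5884 -0.0139  0.0512] F [0.1 0.2 1.8] gap 0.0613 gf 30.0
lifted t92.2 [ 0.5872 -0.014   0.1987] F [ 0.3  0.3 -1. ] gap 0.0616 gf 30.0
tray (144, 256, 66, 64) [438.4 421.4] [145.3 142. ] 10.3
over tray t94.4 [0.4426 0.4052 0.2001] F [ 0.1 -0.2  0. ] gap 0.0613 gf 30.0
down True
 t96.1 [0.4409 0.4064 0.0211] F [-0.9 -0.4  4.1] gap 0.0615 gf 30.0
done t97.8 [0.4407 0.406  0.2488] F [-0.9  0.2  0. ] gap 0.0781 gf 0.0
True
tray (144, 256, 66, 64) [441.4 422.6] [142.3 143.2] 10.3
```

View pics/c10.png

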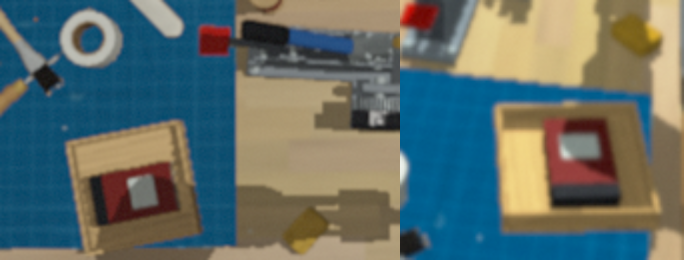

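```bash
python3 -c "
from h import *
st(); print(manip.sign_off())"
```

```text
t99.8 [ 0.4004 -0.0991  0.2998] F [ 0.6  0.2 -0.1] gap 0.0780 gf 0.0
the job is handed in; nothing more can be done
None
```

I found two notebooks (red and tan) on the bench, set the wheel for 2 by bed height since the digit was unreadable, locked the stack for over 10 s and released it, and laid both flat in the tray; the job was handed in at about 100 s, with no verdict returned.

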